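# Tighten a filter cover crisscross

## Task

Tighten the four orange wing knobs clockwise so that the aluminium cover is drawn down flat on its gasket: start with the two knobs of one diagonal, then the other two, only about a sixth of a turn on each in this first round, so that the cover never sits badly crooked. Go round again as needed until every knob is firmly snug against the gasket, feeling for the rising resistance, but do not overtighten any of them. Leave the tools lying around undisturbed.

Things in the scene. Friction and masses are not known exactly. Their poses are not given: they have to be found in the camera images.
- housing: blue square filter housing fixed on the table; dark foot 196 mm square, 10 mm high; 176 mm square above, top face 48 mm high; a capped brass port on its +y and -y side reaches 114 mm from the centre. Origin: centre of its underside; x, y along its sides.
- cover: loose aluminium cover, 166x166x10 mm, square with the housing, a low boss (60 mm wide, 8 mm high) in the middle, a stud through each corner, a locating lug of the housing (24 mm wide, 68 mm high) at the middle of each edge. Origin: centre of its underside, at the start 56.5 mm above the table: weak springs lift it against all four screws. 1.7 to 5.5 mm lower (unknown beforehand) it meets the gasket; then 0.35 rad takes a nut from snug to too tight.
- screw_1: fixed upright steel stud through the cover's +x +y corner (housing axes), 58 mm from the housing's centre along x and y; diagonally opposite screw_2. Origin: its foot on the housing's top face. The nut with orange wing knob 1 runs on it, counts as part of it, sinks 3 mm per rad of clockwise turn (seen from above; tightening, 4 rad at most) and stays where left.
- knob_1_grip (a point): grip point on orange wing 1, on the screw's axis, 54.5 mm above the stud's foot at the start. Wing 54 mm long along this point's x, 10 mm thick along y, 16 mm below to 10 mm above it; hub 19 mm wide from 20 mm below, washer on the cover 36 mm below. A rubber bush lets the wing lead the nut by 0.5 rad per N m. Turning moment 0.05-0.1 N m loose, 0.12 at 14 N clamping (just snug), 0.18 at 26 N (the aim), 0.26 at 40 N (too tight).
- screw_2: fixed upright steel stud through the cover's -x -y corner (housing axes), 58 mm from the housing's centre along x and y; diagonally opposite screw_1. Origin: its foot on the housing's top face. The nut with orange wing knob 2 runs on it, counts as part of it, sinks 3 mm per rad of clockwise turn (seen from above; tightening, 4 rad at most) and stays where left.
- knob_2_grip (a point): grip point on orange wing 2, on the screw's axis, 54.5 mm above the stud's foot at the start. Wing 54 mm long along this point's x, 10 mm thick along y, 16 mm below to 10 mm above it; hub 19 mm wide from 20 mm below, washer on the cover 36 mm below. A rubber bush lets the wing lead the nut by 0.5 rad per N m. Turning moment 0.05-0.1 N m loose, 0.12 at 14 N clamping (just snug), 0.18 at 26 N (the aim), 0.26 at 40 N (too tight).
- screw_3: fixed upright steel stud through the cover's +x -y corner (housing axes), 58 mm from the housing's centre along x and y; diagonally opposite screw_4. Origin: its foot on the housing's top face. The nut with orange wing knob 3 runs on it, counts as part of it, sinks 3 mm per rad of clockwise turn (seen from above; tightening, 4 rad at most) and stays where left.
- knob_3_grip (a point): grip point on orange wing 3, on the screw's axis, 54.5 mm above the stud's foot at the start. Wing 54 mm long along this point's x, 10 mm thick along y, 16 mm below to 10 mm above it; hub 19 mm wide from 20 mm below, washer on the cover 36 mm below. A rubber bush lets the wing lead the nut by 0.5 rad per N m. Turning moment 0.05-0.1 N m loose, 0.12 at 14 N clamping (just snug), 0.18 at 26 N (the aim), 0.26 at 40 N (too tight).
- screw_4: fixed upright steel stud through the cover's -x +y corner (housing axes), 58 mm from the housing's centre along x and y; diagonally opposite screw_3. Origin: its foot on the housing's top face. The nut with orange wing knob 4 runs on it, counts as part of it, sinks 3 mm per rad of clockwise turn (seen from above; tightening, 4 rad at most) and stays where left.
- knob_4_grip (a point): grip point on orange wing 4, on the screw's axis, 54.5 mm above the stud's foot at the start. Wing 54 mm long along this point's x, 10 mm thick along y, 16 mm below to 10 mm above it; hub 19 mm wide from 20 mm below, washer on the cover 36 mm below. A rubber bush lets the wing lead the nut by 0.5 rad per N m. Turning moment 0.05-0.1 N m loose, 0.12 at 14 N clamping (just snug), 0.18 at 26 N (the aim), 0.26 at 40 N (too tight).
- tape_measure: yellow tape measure, 36x78x64 mm, standing to the left of the work; origin under its middle. Leave alone.
- screwdriver: red-handled screwdriver, 195 mm, lying to the right of the work; origin under its middle. Leave alone.
- pliers: red-handled pliers, 164 mm, lying to the right of the work; origin under their middle. Leave alone.

How it is judged (in metres and radians):
On the way, in this order (a step that is already met when the one before it is completed fails the run):
1. one diagonal pair of knobs is turned down first (each sunk by more than 1.2 mm) while the other two are still as they were (sunk by less than 0.5 mm) (((z of knob_1_grip in the frame of screw_1 below 0.0533 m and z of knob_2_grip in the frame of screw_2 below 0.0533 m and z of knob_3_grip in the frame of screw_3 above 0.054 m and z of knob_4_grip in the frame of screw_4 above 0.054 m) or (z of knob_3_grip in the frame of screw_3 below 0.0533 m and z of knob_4_grip in the frame of screw_4 below 0.0533 m and z of knob_1_grip in the frame of screw_1 above 0.054 m and z of knob_2_grip in the frame of screw_2 above 0.054 m))), for 0.1 s.
2. all four knobs are turned part way (each sunk by more than 1.2 mm) (z of knob_1_grip in the frame of screw_1 below 0.0533 m and z of knob_2_grip in the frame of screw_2 below 0.0533 m and z of knob_3_grip in the frame of screw_3 below 0.0533 m and z of knob_4_grip in the frame of screw_4 below 0.0533 m), for 0.1 s.
At the end, for the whole second after the job is handed in: Each of the four screws clamps the cover with 14 to 40 N, the cover lies level within 0.015 rad (about 0.9 degree) and at rest, and tape measure, screwdriver and pliers lie within 30 mm of where they were (contact force between screw_1 and cover between 14 and 40 N and contact force between screw_2 and cover between 14 and 40 N and contact force between screw_3 and cover between 14 and 40 N and contact force between screw_4 and cover between 14 and 40 N and angle between cover's own z axis and vertical below 0.015 rad and linear speed of cover below 0.01 m/s and distance of each of tape_measure, screwdriver, pliers from where it was at the start of the episode below 0.03 m); the robot touches nothing.
It fails at once if the cover tilts by more than 0.036 rad (screws drawn down too unevenly) (angle between cover's own z axis and vertical above 0.036 rad).
It fails at once if a screw presses on the cover with more than 50 N (overtightened, gasket crushed) (contact force between any of screw_1, screw_2, screw_3, screw_4 and cover above 50 N).
It fails at once if tape measure, screwdriver or pliers are knocked more than 30 mm away (distance of any of tape_measure, screwdriver, pliers from where it was at the start of the episode above 0.03 m).
It also fails if it takes over 72 s, if anything falls off the work surface, if the arm or the gripper's body presses on something with over 40 N, if the wrist force passes 120 N, or if a joint passes its speed limit or range.

## Robot

A 6-joint arm with a two-finger parallel gripper is mounted at the origin on a cart in front of the work surface, level with it; the furniture and walls round the work are solid. World frame = base frame: x ahead of the robot, y to its left, z up, the work surface at z = 0. Lengths are in mm, angles in degrees, forces in N, time in s.
With the tool pointing down it reaches from about 350 to 850 mm from the base axis. Payload 8.1 kg.
Tool frame: the origin (TCP) lies between the finger pads; the fingertips stand 25 mm ahead of it and the grasp point (between the pads) lies 6 mm ahead of it (r.tcp_to_tips is the distance from the TCP to the fingertips, in mm); z points along the fingers, y is the line along which they close (so a half turn about z gives the same grasp; the last joint's range is limited). The gripper opens to 85 mm and grips with 20 to 120 N. Pads are 22 mm wide; open, the fingers measure 114 mm over their backs; the gripper's body (76 mm by 85 mm) begins 54 mm behind the grasp point. The pads swing forward as they close: fully open they stand 13 mm farther back than shut.
Start: joints at [-77.831, 7.471, 85.268, -0, 87.261, -4.893], TCP at [176.071, -573.589, 256.292] pointing down, gripper open.
Joint ranges: [-169.43, 169.43], [-51.17, 129.36], [1.28, 143.12], [-76.62, 256.62], [0, 156.53], [-152.29, 152.29]. Speed limits (degrees/s): [136.94, 136.94, 159.86, 180, 180, 180].

## Interface

Orientations are given as [roll, pitch, yaw] about the fixed x, y, z axes, in that order (R = Rz(yaw) Ry(pitch) Rx(roll)).
In Python, from bench import r gives the robot as it stands.
- The arm moves only by the tool apply_moves, never from a script. Its arguments are lists of equal length, an entry for each row: "angular": the turn, a rotation vector about the world's x, y, z in units of 8 degrees (1.0 is 8 degrees), a list of three; "travel": the shift along the world's x, y, z in units of 40 mm (1.0 is 40 mm), a list of three; "jaw": the opening, from 0 (shut) to 1 (fully open). A call has 1 to 20 rows; each row shifts and turns the commanded pose from where the row before left it; what a row does not reach is not made up. A row lasts 1/8 s, in which the tool goes at most 62.5 mm and 10.7 degrees, less where a joint would pass 70% of its speed; a pose out of reach is approached as far as the arm can. A call is refused whole if a number of a shift passes 1 or a number of a turn 1, either way. A call with a gripper value outside its range is refused whole. The fingers move at their own pace and stop on an object; "force" is the grip in N (left out, the last holds). Time passes only in rows, so rows that do not move let the fingers close. It gives the time, the measured TCP pose, the force, the opening and the grip force at its end, in the units of the state.
- r.sense(): the state, without advancing time (a new reading comes with each control period).
- r.snapshot(name): name is "scene" or "top"; returns a dict with "color" (420x560x3 uint8, red, green, blue), "fx", "fy", "cx", "cy" (pixels), "R" (3x3) and "t" (3): a world point X has camera coordinates R X + t. Camera axes: x right, y down, z forward; pixel columns grow to the right and rows downward; lengths in mm; the calibration is good to about 2 mm. A picture is of the moment at which its call begins. There is no depth.
- r.hand_in(): hands the job in; it is judged then, once.
The state is a dict: "time": time; "joint_pos": joint angles; "qd": joint speeds; "joint_efforts": joint torques, N m; "tool_pos": TCP position; "tcp_rot": TCP orientation; "ft_force": force on the tool from outside, world axes, zero at the start; "wrist_torque": the same for the moment, N m; "finger_gap": finger opening in mm; "grip_force": force on a finger pad.
Only numpy, scipy, OpenCV 4.12 (cv2) and the standard library are available. Lean on these libraries where they do the work, as an engineer would, in place of code of your own. Each camera call takes 0.05 s, during which the arm holds its last target. There are 200 camera calls.

## Working session

There is one attempt and no reset: what is moved stays moved. The work goes in short steps, Python scripts to look and compute and a tool call to move; the robot and the scene stay as the last step left them, time stands still between calls to the robot, and variables do not carry over. Pictures are saved under pics/ and viewed, at most 10 in all, crops included, and the job is handed in when it is done.

Besides the shell and the picture viewer there is one more tool, called after "Emit:" as name(argument=value, ...) on one line, values as JSON. apply_moves: Moves the arm, as the interface text tells. Its arguments: {"type":"object","properties":{"angular":{"type":"array"},"travel":{"type":"array"},"jaw":{"type":"array"},"force":{"type":"number"}},"required":["angular","travel","jaw"]}

```bash
mkdir -p pics
python3 - <<'E'
from bench import r
import cv2,numpy as np
s=r.sense();print({k:np.round(v,2).tolist() for k,v in s.items()})
for n in("scene","top"):
    d=r.snapshot(n);cv2.imwrite(f"pics/{n}0.png",d["color"][:,:,::-1]);print(n,d["fx"],d["fy"],d["cx"],d["cy"],np.round(d["R"],3).tolist(),np.round(d["t"],1).tolist())
E
```

```text
{'time': 0.0, 'joint_pos': [-77.83, 7.52, 85.33, -0.0, 87.26, -4.89], 'qd': [-0.03, 0.03, -0.03, -0.07, -0.04, 0.01], 'joint_efforts': [0.0, -56.94, -50.05, -0.0, 0.01, -0.0], 'tool_pos': [175.96, -573.08, 255.23], 'tcp_rot': [-179.89, -0.01, 17.06], 'ft_force': [-0.35, 1.21, -0.67], 'wrist_torque': [0.02, 0.08, 0.02], 'grip_force': 0.0, 'finger_gap': 85.27}
scene 418.987305716355 418.987305716355 278.51020697098687 211.35972145339218 [[-0.483, -0.876, 0.016], [-0.462, 0.239, -0.854], [0.744, -0.42, -0.52]] [276.6, 341.4, 621.2]
top 537.0139066494293 537.0139066494293 275.43730729719977 220.85317620908276 [[0.198, -0.98, 0.004], [-0.955, -0.194, -0.223], [0.219, 0.04, -0.975]] [-123.9, 585.9, 1342.7]
```

View pics/scene0.png

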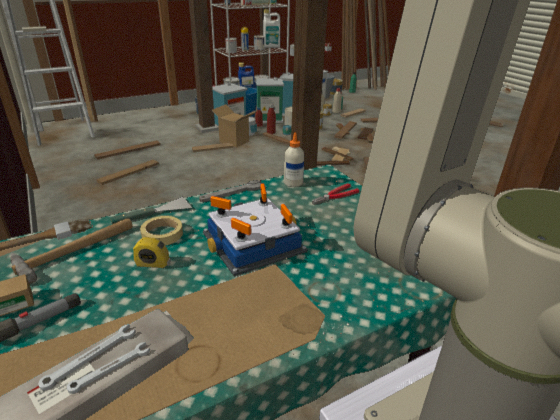

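View pics/top0.png

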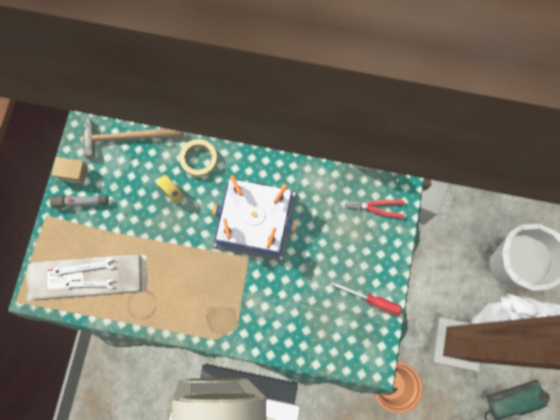

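The scene view shows the housing with four orange wings near (250,220). The top view has it at about (255,215), with wings at (236,186), (281,194), (227,229) and (271,238). Next I'll segment the wings.

```bash
cat > h.py <<'E'
import cv2,numpy as np
from bench import r
def back(d,u,v,z):
    ray=d["R"].T@np.array([(u-d["cx"])/d["fx"],(v-d["cy"])/d["fy"],1]);c=-d["R"].T@d["t"]
    return c+ray*(z-c[2])/ray[2]
def wings(name,box,z=109):
    d=r.snapshot(name);h=cv2.cvtColor(d["color"],cv2.COLOR_RGB2HSV)
    m=cv2.inRange(h,(5,170,120),(17,255,255));k=np.zeros_like(m);x0,y0,x1,y1=box;k[y0:y1,x0:x1]=m[y0:y1,x0:x1]
    n,l,st,c=cv2.connectedComponentsWithStats(k);out=[]
    for i in range(1,n):
        if st[i,4]<25: continue
        v,u=np.nonzero(l==i);P=np.array([back(d,a,b,z)[:2] for a,b in zip(u,v)])
        w,V=np.linalg.eigh(np.cov(P.T));a=V[:,1];out.append((P.mean(0),np.degrees(np.arctan2(a[1],a[0]))%180,np.ptp(P@a),st[i,4],c[i]))
    return out
E
python3 - <<'E'
from h import *
o=wings("top",(200,165,305,260))
for p in o: print(*[np.round(q,1) for q in p])
P=np.array([p[0] for p in o]);print(P.mean(0));print(np.round(np.linalg.norm(P[:,None]-P[None],axis=2),1))
d=r.snapshot("top");c=d["color"][160:265,195:310,::-1]
cv2.imwrite("pics/crop1.png",cv2.resize(c,None,fx=5,fy=5,interpolation=cv2.INTER_CUBIC))
E
```

```text
nan<stdin>:4: RuntimeWarning: Mean of empty slice.
  ret = ret.dtype.type(ret / rcount)
Traceback (most recent call last):
numpy.exceptions.AxisError: axis 2 is out of bounds for array of dimension 2
```

```bash
sed -i 's/(5,170,120),(17,255,255)/(4,110,110),(20,255,255)/' h.py
python3 - <<'E'
from h import *
d=r.snapshot("top");c=d["color"][160:265,195:310,::-1]
cv2.imwrite("pics/crop1.png",cv2.resize(c,None,fx=5,fy=5,interpolation=cv2.INTER_CUBIC))
h=cv2.cvtColor(d["color"],cv2.COLOR_RGB2HSV)
for u,v in((236,186),(281,194),(227,229),(271,238)):print(d["color"][v,u],h[v,u])
o=wings("top",(200,165,305,260))
for p in o: print(*[np.round(q,1) for q in p])
P=np.array([p[0] for p in o]);print(P.mean(0));print(np.round(np.linalg.norm(P[:,None]-P[None],axis=2),1))
E
```

```text
[246 171  92] [ 15 160 246]
[210 126  83] [ 10 154 210]
[243 159  89] [ 14 162 243]
[242 155  88] [ 13 162 242]
[661.8 112.3] 36.2 54.0 66 [235.7 185.1]
[663.3  -4.5] 162.0 52.2 62 [280.2 193.2]
[543.7 110.2] 26.6 48.6 57 [226.5 229.1]
[544.6  -4.3] 172.7 48.7 55 [270.9 237.6]
[603.33484588  53.43446266]
[[  0.  116.7 118.1 165.2]
 [116.7   0.  165.7 118.6]
 [118.1 165.7   0.  114.5]
 [165.2 118.6 114.5   0. ]]
```

View pics/crop1.png

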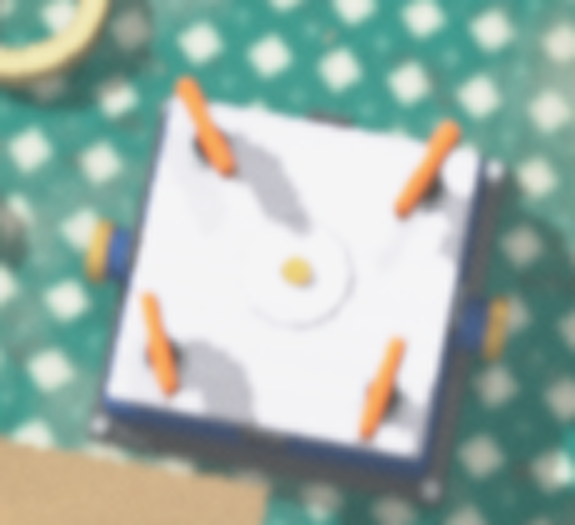

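Emit:
apply_moves(angular=[[0,0,0.132],[0,0,0.132],[0,0,0.132],[0,0,0.132],[0,0,0.132],[0,0,0.132],[0,0,0.132],[0,0,0.132],[0,0,0.132],[0,0,0.132],[0,0,0.132],[0,0,0.132],[0,0,0.132],[0,0,0.132],[0,0,0.132],[0,0,0.132],[0,0,0.132],[0,0,0.132],[0,0,0],[0,0,0]], travel=[[0.673,0.952,-0.147],[0.673,0.952,-0.147],[0.673,0.952,-0.147],[0.673,0.952,-0.147],[0.673,0.952,-0.147],[0.673,0.952,-0.147],[0.673,0.952,-0.147],[0.673,0.952,-0.147],[0.673,0.952,-0.147],[0.673,0.952,-0.147],[0.673,0.952,-0.147],[0.673,0.952,-0.147],[0.673,0.952,-0.147],[0.673,0.952,-0.147],[0.673,0.952,-0.147],[0.673,0.952,-0.147],[0.673,0.952,-0.147],[0.673,0.952,-0.147],[0,0,0],[0,0,0]], jaw=[0.5,0.5,0.5,0.5,0.5,0.5,0.5,0.5,0.5,0.5,0.5,0.5,0.5,0.5,0.5,0.5,0.5,0.5,0.5,0.5], force=30)

```text
time: 2.75
tool_pos: [660.3, 111.7, 150.0]
tcp_rot: [-180.0, 0.1, 36.1]
ft_force: [0.6, -0.2, 1.3]
finger_gap: 42.6
grip_force: 0.0
```

Emit:
apply_moves(angular=[[0,0,0],[0,0,0],[0,0,0],[0,0,0],[0,0,0],[0,0,0],[0,0,0],[0,0,0]], travel=[[0,0,-0.4],[0,0,-0.4],[0,0,-0.15],[0,0,0],[0,0,0],[0,0,0],[0,0,0],[0,0,0]], jaw=[0.5,0.5,0.5,0.1,0.05,0.05,0.05,0.05], force=40)

```text
time: 3.75
tool_pos: [661.0, 111.5, 112.9]
tcp_rot: [180.0, -0.0, 36.1]
ft_force: [0.5, -3.7, 0.6]
finger_gap: 9.2
grip_force: 44.5
```

```bash
cat > s.py <<'E'
from h import *
s=r.sense();print({k:np.round(s[k],3).tolist() for k in("time","tool_pos","tcp_rot","ft_force","wrist_torque","finger_gap","grip_force")})
E
python3 - <<'E'
import s
from h import *
d=s.r.snapshot("scene");cv2.imwrite("pics/s1.png",cv2.resize(d["color"][160:280,180:330,::-1],None,fx=4.5,fy=4.5,interpolation=cv2.INTER_CUBIC))
E
```

```text
{'time': 3.75, 'tool_pos': [660.964, 111.542, 112.907], 'tcp_rot': [179.955, -0.023, 36.065], 'ft_force': [0.538, -3.676, 0.623], 'wrist_torque': [-0.565, -0.094, 0.091], 'finger_gap': 9.242, 'grip_force': 44.483}
```

View pics/s1.png

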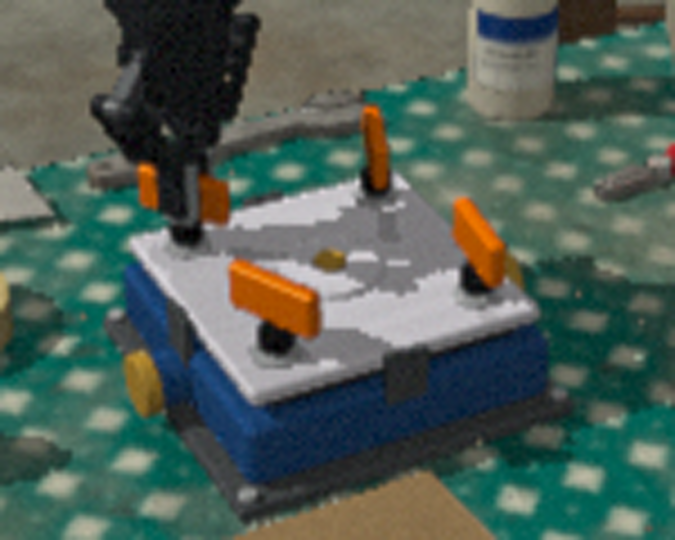

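The gripper holds the far-left wing (crop ~(185,190)) centred and between the pads. Now turning it about 34° clockwise.

Emit:
apply_moves(angular=[[0,0,-0.7],[0,0,-0.7],[0,0,-0.7],[0,0,-0.7],[0,0,-0.7],[0,0,-0.7],[0,0,0]], travel=[[0,0,-0.007],[0,0,-0.007],[0,0,-0.007],[0,0,-0.007],[0,0,-0.007],[0,0,-0.007],[0,0,0]], jaw=[0.05,0.05,0.05,0.05,0.05,0.05,0.05])

```text
time: 4.68
tool_pos: [660.7, 112.5, 111.1]
tcp_rot: [-180.0, -0.0, 2.5]
ft_force: [-0.8, -0.2, 2.3]
finger_gap: 9.3
grip_force: 44.6
```

```bash
python3 s.py
```

```text
{'time': 4.675, 'tool_pos': [660.716, 112.453, 111.119], 'tcp_rot': [-179.954, -0.024, 2.521], 'ft_force': [-0.779, -0.248, 2.313], 'wrist_torque': [0.152, 0.074, 0.037], 'finger_gap': 9.265, 'grip_force': 44.64}
```

Emit:
apply_moves(angular=[[0,0,0],[0,0,0],[0,0,0],[0,0,-0.4],[0,0,-0.4],[0,0,-0.4],[0,0,0],[0,0,0],[0,0,0],[0,0,0],[0,0,0],[0,0,0],[0,0,0]], travel=[[0,0,0],[0,0,0.3],[0,0,0.7],[-0.958,-0.975,0],[-0.958,-0.975,0],[-0.958,-0.975,0],[0,0,0],[0,0,-0.5],[0,0,-0.458],[0,0,0],[0,0,0],[0,0,0],[0,0,0]], jaw=[0.5,0.5,0.5,0.5,0.5,0.5,0.5,0.5,0.5,0.05,0.05,0.05,0.05])

```text
time: 6.3
tool_pos: [545.8, -4.3, 112.6]
tcp_rot: [-179.9, 0.0, -7.1]
ft_force: [0.2, 6.5, -2.5]
finger_gap: 9.2
grip_force: 43.9
```

```bash
python3 s.py
```

```text
{'time': 6.3, 'tool_pos': [545.788, -4.306, 112.608], 'tcp_rot': [-179.934, 0.0, -7.101], 'ft_force': [0.234, 6.463, -2.516], 'wrist_torque': [0.933, -0.022, 0.04], 'finger_gap': 9.241, 'grip_force': 43.904}
```

Emit:
apply_moves(angular=[[0,0,-0.7],[0,0,-0.7],[0,0,-0.7],[0,0,-0.7],[0,0,-0.7],[0,0,-0.7],[0,0,0]], travel=[[0,0.025,-0.007],[0,0,-0.007],[0,0,-0.007],[0,0,-0.007],[0,0,-0.007],[0,0,-0.007],[0,0,0]], jaw=[0.05,0.05,0.05,0.05,0.05,0.05,0.05])

```text
time: 7.18
tool_pos: [546.0, -3.6, 111.0]
tcp_rot: [-179.9, -0.0, -40.8]
ft_force: [1.9, 5.5, -3.3]
finger_gap: 9.3
grip_force: 43.9
```

```bash
python3 s.py
```

```text
{'time': 7.175, 'tool_pos': [545.975, -3.556, 111.039], 'tcp_rot': [-179.939, -0.001, -40.763], 'ft_force': [1.86, 5.481, -3.285], 'wrist_torque': [0.852, -0.156, 0.077], 'finger_gap': 9.324, 'grip_force': 43.885}
```

Emit:
apply_moves(angular=[[0,0,0],[0,0,0],[0,0,0],[0,0,0.947],[0,0,0.947],[0,0,0.947],[0,0,0],[0,0,0],[0,0,0],[0,0,0],[0,0,0],[0,0,0],[0,0,0]], travel=[[0,0,0],[0,0,0.3],[0,0,0.7],[0.967,0.006,0],[0.967,0.006,0],[0.967,0.006,0],[0,0,0],[0,0,-0.5],[0,0,-0.458],[0,0,0],[0,0,0],[0,0,0],[0,0,0]], jaw=[0.5,0.5,0.5,0.5,0.5,0.5,0.5,0.5,0.5,0.05,0.05,0.05,0.05])

```text
time: 8.8
tool_pos: [661.1, -3.1, 112.2]
tcp_rot: [-180.0, 0.1, -18.0]
ft_force: [-2.8, 3.1, -3.0]
finger_gap: 9.5
grip_force: 44.8
```

```bash
python3 s.py
```

```text
{'time': 8.8, 'tool_pos': [661.112, -3.075, 112.236], 'tcp_rot': [-179.998, 0.079, -17.993], 'ft_force': [-2.836, 3.143, -2.998], 'wrist_torque': [0.398, 0.682, -0.047], 'finger_gap': 9.477, 'grip_force': 44.811}
```

Emit:
apply_moves(angular=[[0,0,-0.7],[0,0,-0.7],[0,0,-0.7],[0,0,-0.7],[0,0,-0.7],[0,0,-0.7],[0,0,0]], travel=[[-0.01,0.01,-0.007],[0,0,-0.007],[0,0,-0.007],[0,0,-0.007],[0,0,-0.007],[0,0,-0.007],[0,0,0]], jaw=[0.05,0.05,0.05,0.05,0.05,0.05,0.05])

```text
time: 9.68
tool_pos: [661.5, -2.0, 110.6]
tcp_rot: [-179.9, 0.0, -51.7]
ft_force: [1.3, 4.7, -7.1]
finger_gap: 8.8
grip_force: 44.4
```

```bash
python3 s.py
```

```text
{'time': 9.675, 'tool_pos': [661.55, -2.011, 110.609], 'tcp_rot': [-179.928, 0.038, -51.656], 'ft_force': [1.349, 4.66, -7.078], 'wrist_torque': [0.834, -0.174, 0.087], 'finger_gap': 8.757, 'grip_force': 44.39}
```

Emit:
apply_moves(angular=[[0,0,0],[0,0,0],[0,0,0],[0,0,0.984],[0,0,0.984],[0,0,0.984],[0,0,0.984],[0,0,0.984],[0,0,0.984],[0,0,0.984],[0,0,0.984],[0,0,0.984],[0,0,0.984],[0,0,0],[0,0,0],[0,0,0],[0,0,0],[0,0,0],[0,0,0],[0,0,0]], travel=[[0,0,0],[0,0,0.3],[0,0,0.7],[-0.2915,0.2875,0],[-0.2915,0.2875,0],[-0.2915,0.2875,0],[-0.2915,0.2875,0],[-0.2915,0.2875,0],[-0.2915,0.2875,0],[-0.2915,0.2875,0],[-0.2915,0.2875,0],[-0.2915,0.2875,0],[-0.2915,0.2875,0],[0,0,0],[0,0,-0.5],[0,0,-0.458],[0,0,0],[0,0,0],[0,0,0],[0,0,0]], jaw=[0.5,0.5,0.5,0.5,0.5,0.5,0.5,0.5,0.5,0.5,0.5,0.5,0.5,0.5,0.5,0.5,0.05,0.05,0.05,0.05])

```text
time: 12.18
tool_pos: [544.4, 111.4, 111.8]
tcp_rot: [180.0, 0.1, 27.1]
ft_force: [3.4, -4.4, -11.8]
finger_gap: 9.0
grip_force: 43.7
```

```bash
python3 s.py
```

```text
{'time': 12.175, 'tool_pos': [544.428, 111.35, 111.768], 'tcp_rot': [179.975, 0.065, 27.096], 'ft_force': [3.439, -4.411, -11.825], 'wrist_torque': [-0.839, -0.495, -0.047], 'finger_gap': 8.999, 'grip_force': 43.698}
```

Emit:
apply_moves(angular=[[0,0,-0.7],[0,0,-0.7],[0,0,-0.7],[0,0,-0.7],[0,0,-0.7],[0,0,-0.7],[0,0,0]], travel=[[0.012,-0.015,-0.015],[0,0,-0.015],[0,0,-0.007],[0,0,-0.007],[0,0,-0.007],[0,0,-0.007],[0,0,0]], jaw=[0.05,0.05,0.05,0.05,0.05,0.05,0.05])

```text
time: 13.05
tool_pos: [544.5, 112.3, 110.1]
tcp_rot: [-179.9, 0.1, -6.4]
ft_force: [-3.2, 2.9, -5.6]
finger_gap: 9.2
grip_force: 44.6
```

```bash
python3 s.py
python3 - <<'E'
from h import *
d=r.snapshot("scene");cv2.imwrite("pics/s2.png",cv2.resize(d["color"][150:280,180:330,::-1],None,fx=4.5,fy=4.5,interpolation=cv2.INTER_CUBIC))
E
```

```text
{'time': 13.05, 'tool_pos': [544.538, 112.291, 110.05], 'tcp_rot': [-179.927, 0.082, -6.428], 'ft_force': [-3.181, 2.858, -5.601], 'wrist_torque': [0.791, 0.586, 0.071], 'finger_gap': 9.229, 'grip_force': 44.637}
```

View pics/s2.png

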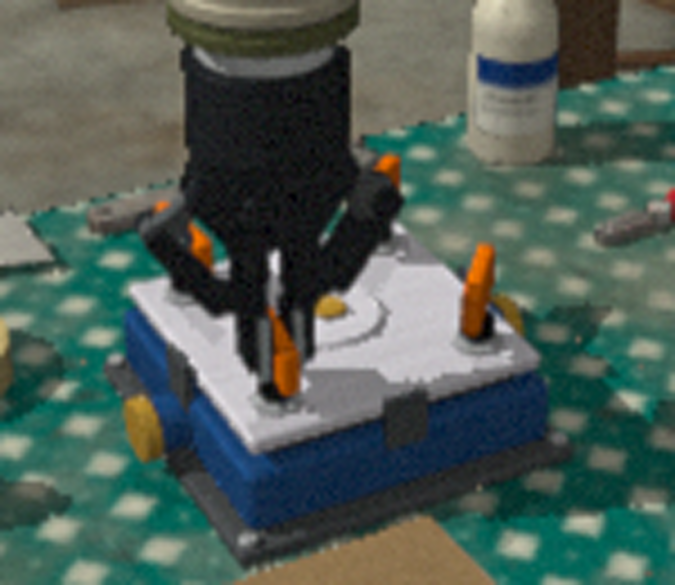

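All four wings are turned about 33°, and the cover looks level in the crop, with C held at (280,350). Starting round 2 from C and feeling the torque.

```bash
cat > s.py <<'E'
from h import *
s=r.sense();print({k:np.round(s[k],2).tolist() for k in("time","tool_pos","tcp_rot","ft_force","wrist_torque","finger_gap","grip_force")})
T=[]
for i in range(5): r.snapshot("top");T.append([*r.sense()["wrist_torque"],*r.sense()["ft_force"]])
T=np.array(T);print("tz",T[:,2].round(3),T[:,2].mean().round(3),"mean",T.mean(0).round(2))
E
python3 s.py
```

```text
{'time': 13.1, 'tool_pos': [544.55, 112.27, 110.05], 'tcp_rot': [-179.93, 0.08, -6.34], 'ft_force': [-3.71, 3.82, -5.15], 'wrist_torque': [0.85, 0.67, 0.04], 'finger_gap': 8.98, 'grip_force': 44.68}
tz [0.05  0.075 0.023 0.04  0.013] 0.04 mean [ 0.92  0.68  0.04 -4.09  4.75 -4.4 ]
```

Emit:
apply_moves(angular=[[0,0,-0.7],[0,0,-0.7],[0,0,-0.7],[0,0,-0.7],[0,0,0]], travel=[[-0.01,0.015,-0.01],[0,0,-0.007],[0,0,-0.007],[0,0,-0.007],[0,0,0]], jaw=[0.05,0.05,0.05,0.05,0.05])

```text
time: 13.98
tool_pos: [544.8, 113.1, 109.0]
tcp_rot: [-179.9, 0.0, -28.8]
ft_force: [-1.5, 5.2, -6.8]
finger_gap: 9.4
grip_force: 44.4
```

```bash
python3 s.py
```

```text
{'time': 13.98, 'tool_pos': [544.78, 113.06, 108.99], 'tcp_rot': [-179.91, 0.04, -28.8], 'ft_force': [-1.55, 5.21, -6.84], 'wrist_torque': [1.09, 0.08, 0.11], 'finger_gap': 9.4, 'grip_force': 44.38}
tz [0.076 0.097 0.061 0.085 0.09 ] 0.082 mean [ 1.12  0.12  0.08 -0.68  5.38 -6.33]
```

Emit:
apply_moves(angular=[[0,0,0],[0,0,0],[0,0,0],[0,0,0.9925],[0,0,0.9925],[0,0,0.9925],[0,0,0.9925],[0,0,0.9925],[0,0,0.9925],[0,0,0.9925],[0,0,0.9925],[0,0,0.9925],[0,0,0.9925],[0,0,0.9925],[0,0,0.9925],[0,0,0.9925],[0,0,0.9925],[0,0,0.9925],[0,0,0.9925],[0,0,0.9925]], travel=[[0,0,0],[0,0,0.3],[0,0,0.7],[0.1716,-0.1679,0],[0.1716,-0.1679,0],[0.1716,-0.1679,0],[0.1716,-0.1679,0],[0.1716,-0.1679,0],[0.1716,-0.1679,0],[0.1716,-0.1679,0],[0.1716,-0.1679,0],[0.1716,-0.1679,0],[0.1716,-0.1679,0],[0.1716,-0.1679,0],[0.1716,-0.1679,0],[0.1716,-0.1679,0],[0.1716,-0.1679,0],[0.1716,-0.1679,0],[0.1716,-0.1679,0],[0.1716,-0.1679,0]], jaw=[0.5,0.5,0.5,0.5,0.5,0.5,0.5,0.5,0.5,0.5,0.5,0.5,0.5,0.5,0.5,0.5,0.5,0.5,0.5,0.5])

```text
time: 16.73
tool_pos: [662.6, -2.8, 150.8]
tcp_rot: [179.9, 0.1, 106.4]
ft_force: [0.2, 0.6, 0.0]
finger_gap: 42.9
grip_force: 0.0
```

Emit:
apply_moves(angular=[[0,0,0.9925],[0,0,0.9925],[0,0,0.9925],[0,0,0],[0,0,0],[0,0,0],[0,0,0],[0,0,0],[0,0,0],[0,0,0]], travel=[[0,0,0],[0,0,0],[0,0,0],[0,0,0],[0,0,-0.5],[0,0,-0.453],[0,0,0],[0,0,0],[0,0,0],[0,0,0]], jaw=[0.5,0.5,0.5,0.5,0.5,0.5,0.05,0.05,0.05,0.05])

```text
time: 17.98
tool_pos: [661.2, -1.8, 110.1]
tcp_rot: [-180.0, -0.0, 129.9]
ft_force: [3.2, 2.9, -11.5]
finger_gap: 9.2
grip_force: 44.0
```

```bash
python3 s.py
```

```text
{'time': 17.98, 'tool_pos': [661.23, -1.83, 110.05], 'tcp_rot': [-179.99, -0.04, 129.93], 'ft_force': [3.24, 2.88, -11.5], 'wrist_torque': [0.41, -0.63, -0.03], 'finger_gap': 9.2, 'grip_force': 44.0}
tz [ 0.018  0.022  0.034 -0.079  0.006] 0.0 mean [  0.54  -0.73   0.     4.12   2.63 -13.08]
```

Emit:
apply_moves(angular=[[0,0,-0.7],[0,0,-0.7],[0,0,-0.7],[0,0,-0.7],[0,0,0]], travel=[[0.01,0.007,-0.02],[0,0,-0.015],[0,0,-0.01],[0,0,-0.01],[0,0,0]], jaw=[0.05,0.05,0.05,0.05,0.05])

```text
time: 18.85
tool_pos: [662.1, -1.3, 108.9]
tcp_rot: [180.0, -0.0, 107.5]
ft_force: [3.1, 4.1, -8.1]
finger_gap: 8.8
grip_force: 44.6
```

```bash
python3 s.py
```

```text
{'time': 18.85, 'tool_pos': [662.07, -1.34, 108.93], 'tcp_rot': [179.96, -0.03, 107.45], 'ft_force': [3.1, 4.14, -8.14], 'wrist_torque': [0.79, -0.43, 0.06], 'finger_gap': 8.83, 'grip_force': 44.58}
tz [ 0.092  0.047  0.112  0.124 -0.011] 0.073 mean [ 0.75 -0.41  0.07  2.29  3.73 -7.94]
```

Emit:
apply_moves(angular=[[0,0,0],[0,0,0],[0,0,0],[0,0,0.955],[0,0,0.955],[0,0,0.955],[0,0,0.955],[0,0,0.955],[0,0,0.955],[0,0,0.955],[0,0,0.955],[0,0,0.955],[0,0,0.955],[0,0,0],[0,0,0],[0,0,0],[0,0,0],[0,0,0],[0,0,0],[0,0,0]], travel=[[0,0,0],[0,0,0.3],[0,0,0.7],[-0.003,0.2855,0],[-0.003,0.2855,0],[-0.003,0.2855,0],[-0.003,0.2855,0],[-0.003,0.2855,0],[-0.003,0.2855,0],[-0.003,0.2855,0],[-0.003,0.2855,0],[-0.003,0.2855,0],[-0.003,0.2855,0],[0,0,0],[0,0,-0.5],[0,0,-0.46],[0,0,0],[0,0,0],[0,0,0],[0,0,0]], jaw=[0.5,0.5,0.5,0.5,0.5,0.5,0.5,0.5,0.5,0.5,0.5,0.5,0.5,0.5,0.5,0.5,0.05,0.05,0.05,0.05])

```text
time: 21.6
tool_pos: [660.1, 112.2, 109.4]
tcp_rot: [-180.0, -0.1, -176.1]
ft_force: [-0.1, 1.2, -9.3]
finger_gap: 9.3
grip_force: 44.2
```

```bash
python3 s.py
```

```text
{'time': 21.6, 'tool_pos': [660.14, 112.21, 109.45], 'tcp_rot': [-179.99, -0.08, -176.09], 'ft_force': [-0.11, 1.21, -9.3], 'wrist_torque': [-0.08, 0.04, -0.01], 'finger_gap': 9.31, 'grip_force': 44.23}
tz [-0.014 -0.045 -0.023 -0.048 -0.001] -0.026 mean [-6.000e-02  1.200e-01 -3.000e-02 -5.000e-02  1.000e-02 -1.052e+01]
```

Emit:
apply_moves(angular=[[0,0,-0.7],[0,0,-0.7],[0,0,-0.7],[0,0,-0.7],[0,0,0]], travel=[[0,0,-0.007],[0,0,-0.007],[0,0,-0.007],[0,0,-0.007],[0,0,0]], jaw=[0.05,0.05,0.05,0.05,0.05])

```text
time: 22.48
tool_pos: [660.2, 113.0, 108.4]
tcp_rot: [180.0, -0.1, 161.6]
ft_force: [-0.1, 4.0, -12.4]
finger_gap: 9.3
grip_force: 43.6
```

```bash
python3 s.py
```

```text
{'time': 22.48, 'tool_pos': [660.21, 113.02, 108.44], 'tcp_rot': [179.97, -0.07, 161.58], 'ft_force': [-0.07, 3.97, -12.41], 'wrist_torque': [0.74, 0.02, 0.11], 'finger_gap': 9.34, 'grip_force': 43.57}
tz [0.148 0.065 0.077 0.063 0.013] 0.073 mean [  0.94   0.09   0.07  -0.18   5.3  -13.38]
```

Emit:
apply_moves(angular=[[0,0,0],[0,0,0],[0,0,0],[0,0,-0.833],[0,0,-0.833],[0,0,-0.833],[0,0,0],[0,0,0],[0,0,0],[0,0,0],[0,0,0],[0,0,0],[0,0,0]], travel=[[0,0,0],[0,0,0.3],[0,0,0.7],[-0.954,-0.961,0],[-0.954,-0.961,0],[-0.954,-0.961,0],[0,0,0],[0,0,-0.5],[0,0,-0.476],[0,0,0],[0,0,0],[0,0,0],[0,0,0]], jaw=[0.5,0.5,0.5,0.5,0.5,0.5,0.5,0.5,0.5,0.05,0.05,0.05,0.05])

```text
time: 24.35
tool_pos: [546.4, -3.1, 110.4]
tcp_rot: [180.0, 0.0, 141.5]
ft_force: [-3.4, -1.2, 0.2]
finger_gap: 9.1
grip_force: 44.2
```

```bash
python3 s.py
```

```text
{'time': 24.35, 'tool_pos': [546.37, -3.08, 110.44], 'tcp_rot': [180.0, 0.02, 141.53], 'ft_force': [-3.35, -1.19, 0.22], 'wrist_torque': [-0.23, 0.38, -0.01], 'finger_gap': 9.12, 'grip_force': 44.24}
tz [-0.008 -0.016  0.001 -0.059 -0.02 ] -0.02 mean [-0.21  0.43 -0.02 -2.32 -1.14  2.06]
```

Emit:
apply_moves(angular=[[0,0,-0.7],[0,0,-0.7],[0,0,-0.7],[0,0,-0.7],[0,0,0]], travel=[[0,0,-0.007],[0,0,-0.007],[0,0,-0.007],[0,0,-0.007],[0,0,0]], jaw=[0.05,0.05,0.05,0.05,0.05])

```text
time: 25.22
tool_pos: [546.7, -2.9, 109.4]
tcp_rot: [179.9, 0.0, 119.2]
ft_force: [-0.4, -0.4, 2.0]
finger_gap: 9.5
grip_force: 44.6
```

```bash
python3 s.py
```

```text
{'time': 25.22, 'tool_pos': [546.69, -2.9, 109.35], 'tcp_rot': [179.93, 0.02, 119.16], 'ft_force': [-0.41, -0.41, 2.03], 'wrist_torque': [-0.02, 0.1, 0.08], 'finger_gap': 9.46, 'grip_force': 44.55}
tz [ 0.006  0.059 -0.022  0.028  0.047] 0.024 mean [ 0.1   0.03  0.02 -0.33  0.57  3.48]
```

Emit:
apply_moves(angular=[[0,0,-0.7],[0,0,-0.7],[0,0,-0.7],[0,0,-0.7],[0,0,0]], travel=[[0,0,-0.007],[0,0,-0.007],[0,0,-0.007],[0,0,-0.007],[0,0,0]], jaw=[0.05,0.05,0.05,0.05,0.05])

```text
time: 26.1
tool_pos: [547.0, -2.9, 108.5]
tcp_rot: [179.9, 0.0, 96.8]
ft_force: [2.6, 0.9, 5.4]
finger_gap: 9.3
grip_force: 44.9
```

```bash
python3 s.py
```

```text
{'time': 26.1, 'tool_pos': [547.04, -2.88, 108.52], 'tcp_rot': [179.89, 0.01, 96.8], 'ft_force': [2.61, 0.86, 5.42], 'wrist_torque': [0.29, -0.26, 0.17], 'finger_gap': 9.33, 'grip_force': 44.92}
tz [0.216 0.249 0.147 0.169 0.191] 0.194 mean [ 0.28 -0.28  0.19  0.93  1.55  5.38]
```

D now feels the gasket (about 0.19 N m). Next are A, B and C, with the same approach.

Emit:
apply_moves(angular=[[0,0,0],[0,0,0],[0,0,0],[0,0,0.931],[0,0,0.931],[0,0,0.931],[0,0,0.931],[0,0,0.931],[0,0,0.931],[0,0,0.931],[0,0,0.931],[0,0,0.931],[0,0,0],[0,0,0],[0,0,0],[0,0,0],[0,0,0],[0,0,0],[0,0,0]], travel=[[0,0,0],[0,0,0.3],[0,0,0.7],[0.318,0.321,0],[0.318,0.321,0],[0.318,0.321,0],[0.318,0.321,0],[0.318,0.321,0],[0.318,0.321,0],[0.318,0.321,0],[0.318,0.321,0],[0.318,0.321,0],[0,0,0],[0,0,-0.5],[0,0,-0.46],[0,0,0],[0,0,0],[0,0,0],[0,0,0]], jaw=[0.5,0.5,0.5,0.5,0.5,0.5,0.5,0.5,0.5,0.5,0.5,0.5,0.5,0.5,0.5,0.05,0.05,0.05,0.05])

```text
time: 28.72
tool_pos: [660.1, 112.8, 108.7]
tcp_rot: [-180.0, -0.1, 163.8]
ft_force: [0.1, 3.1, -9.4]
finger_gap: 9.7
grip_force: 44.2
```

Emit:
apply_moves(angular=[[0,0,-0.7],[0,0,-0.7],[0,0,-0.7],[0,0,0]], travel=[[0,0,-0.007],[0,0,-0.007],[0,0,-0.007],[0,0,0]], jaw=[0.05,0.05,0.05,0.05])

```text
time: 29.22
tool_pos: [660.3, 113.4, 108.1]
tcp_rot: [180.0, -0.1, 146.9]
ft_force: [0.3, 5.8, -9.2]
finger_gap: 8.9
grip_force: 44.4
```

```bash
python3 s.py
```

```text
{'time': 29.22, 'tool_pos': [660.32, 113.43, 108.13], 'tcp_rot': [179.97, -0.06, 146.91], 'ft_force': [0.31, 5.78, -9.17], 'wrist_torque': [0.85, -0.05, 0.2], 'finger_gap': 8.9, 'grip_force': 44.4}
tz [0.195 0.216 0.188 0.217 0.195] 0.202 mean [ 0.88 -0.06  0.2   0.58  5.81 -8.85]
```

Emit:
apply_moves(angular=[[0,0,0],[0,0,0],[0,0,0],[0,0,-0.935],[0,0,-0.935],[0,0,-0.935],[0,0,-0.935],[0,0,-0.935],[0,0,0],[0,0,0],[0,0,0],[0,0,0],[0,0,0],[0,0,0],[0,0,0]], travel=[[0,0,0],[0,0,0.3],[0,0,0.7],[0.006,-0.5715,0],[0.006,-0.5715,0],[0.006,-0.5715,0],[0.006,-0.5715,0],[0.006,-0.5715,0],[0,0,0],[0,0,-0.5],[0,0,-0.49],[0,0,0],[0,0,0],[0,0,0],[0,0,0]], jaw=[0.5,0.5,0.5,0.5,0.5,0.5,0.5,0.5,0.5,0.5,0.5,0.05,0.05,0.05,0.05])

```text
time: 31.35
tool_pos: [661.8, -1.1, 108.0]
tcp_rot: [-180.0, -0.1, 109.6]
ft_force: [5.0, 3.0, -12.1]
finger_gap: 9.7
grip_force: 44.4
```

Emit:
apply_moves(angular=[[0,0,-0.7],[0,0,-0.7],[0,0,0]], travel=[[0,0,-0.007],[0,0,-0.007],[0,0,0]], jaw=[0.05,0.05,0.05])

```text
time: 31.72
tool_pos: [662.2, -0.9, 107.6]
tcp_rot: [180.0, -0.1, 98.3]
ft_force: [6.4, 2.9, -12.0]
finger_gap: 9.4
grip_force: 44.4
```

```bash
python3 s.py
```

```text
{'time': 31.72, 'tool_pos': [662.2, -0.87, 107.64], 'tcp_rot': [179.95, -0.06, 98.32], 'ft_force': [6.36, 2.94, -12.0], 'wrist_torque': [0.65, -1.18, 0.17], 'finger_gap': 9.38, 'grip_force': 44.37}
tz [0.134 0.084 0.117 0.13  0.16 ] 0.125 mean [  0.7   -1.12   0.12   6.89   4.17 -12.78]
```

Emit:
apply_moves(angular=[[0,0,-0.5],[0,0,-0.4],[0,0,0]], travel=[[0,0,-0.005],[0,0,-0.005],[0,0,0]], jaw=[0.05,0.05,0.05])

```text
time: 32.35
tool_pos: [662.5, -0.8, 107.4]
tcp_rot: [179.9, -0.1, 91.2]
ft_force: [8.8, 4.3, -13.3]
finger_gap: 9.3
grip_force: 44.3
```

```bash
python3 s.py
```

```text
{'time': 32.35, 'tool_pos': [662.5, -0.8, 107.42], 'tcp_rot': [179.92, -0.07, 91.16], 'ft_force': [8.79, 4.27, -13.3], 'wrist_torque': [0.73, -1.32, 0.22], 'finger_gap': 9.34, 'grip_force': 44.33}
tz [0.16  0.165 0.144 0.156 0.18 ] 0.161 mean [  0.77  -1.32   0.16   8.07   3.84 -12.86]
```

Emit:
apply_moves(angular=[[0,0,0],[0,0,0],[0,0,0],[0,0,0.969],[0,0,0.969],[0,0,0.969],[0,0,0.969],[0,0,0.969],[0,0,0.969],[0,0,0.969],[0,0,0.969],[0,0,0],[0,0,0],[0,0,0],[0,0,0],[0,0,0],[0,0,0],[0,0,0]], travel=[[0,0,0],[0,0,0.3],[0,0,0.7],[-0.366,0.357,0],[-0.366,0.357,0],[-0.366,0.357,0],[-0.366,0.357,0],[-0.366,0.357,0],[-0.366,0.357,0],[-0.366,0.357,0],[-0.366,0.357,0],[0,0,0],[0,0,-0.5],[0,0,-0.48],[0,0,0],[0,0,0],[0,0,0],[0,0,0]], jaw=[0.5,0.5,0.5,0.5,0.5,0.5,0.5,0.5,0.5,0.5,0.5,0.5,0.5,0.5,0.05,0.05,0.05,0.05])

```text
time: 34.85
tool_pos: [544.4, 112.7, 108.0]
tcp_rot: [-180.0, -0.0, 153.2]
ft_force: [3.4, 2.4, -14.4]
finger_gap: 9.3
grip_force: 43.5
```

Emit:
apply_moves(angular=[[0,0,-0.7],[0,0,-0.7],[0,0,0]], travel=[[0,0,-0.007],[0,0,-0.007],[0,0,0]], jaw=[0.05,0.05,0.05])

```text
time: 35.22
tool_pos: [544.6, 113.0, 107.7]
tcp_rot: [180.0, -0.0, 141.9]
ft_force: [4.1, 4.8, -12.7]
finger_gap: 9.6
grip_force: 43.7
```

```bash
python3 s.py
```

```text
{'time': 35.22, 'tool_pos': [544.61, 112.98, 107.68], 'tcp_rot': [179.97, -0.03, 141.91], 'ft_force': [4.1, 4.77, -12.7], 'wrist_torque': [0.82, -0.67, 0.1], 'finger_gap': 9.6, 'grip_force': 43.68}
tz [0.153 0.133 0.143 0.135 0.115] 0.136 mean [  0.78  -0.7    0.14   4.32   4.59 -13.39]
```

Emit:
apply_moves(angular=[[0,0,-0.5],[0,0,-0.4],[0,0,0]], travel=[[0,0,-0.005],[0,0,-0.005],[0,0,0]], jaw=[0.05,0.05,0.05])

```text
time: 35.85
tool_pos: [544.8, 113.2, 107.5]
tcp_rot: [179.9, -0.0, 134.8]
ft_force: [4.6, 4.9, -12.7]
finger_gap: 9.6
grip_force: 43.8
```

```bash
python3 s.py
```

```text
{'time': 35.85, 'tool_pos': [544.76, 113.17, 107.46], 'tcp_rot': [179.95, -0.03, 134.75], 'ft_force': [4.58, 4.95, -12.73], 'wrist_torque': [1.01, -0.7, 0.16], 'finger_gap': 9.6, 'grip_force': 43.77}
tz [0.226 0.123 0.188 0.208 0.199] 0.189 mean [  0.96  -0.71   0.19   4.18   5.56 -13.39]
```

Emit:
apply_moves(angular=[[0,0,0],[0,0,0],[0,0,0],[0,0,-0.82],[0,0,-0.82],[0,0,-0.82],[0,0,-0.82],[0,0,-0.82],[0,0,0],[0,0,0],[0,0,0],[0,0,0],[0,0,0],[0,0,0],[0,0,0],[0,0,-0.7],[0,0,0]], travel=[[0,0,0],[0,0,0.3],[0,0,0.7],[0.0085,-0.577,0],[0.0085,-0.577,0],[0.0085,-0.577,0],[0.0085,-0.577,0],[0.0085,-0.577,0],[0,0,0],[0,0,-0.5],[0,0,-0.49],[0,0,0],[0,0,0],[0,0,0],[0,0,0],[0,0,0],[0,0,0]], jaw=[0.5,0.5,0.5,0.5,0.5,0.5,0.5,0.5,0.5,0.5,0.5,0.05,0.05,0.05,0.05,0.05,0.05])

```text
time: 38.22
tool_pos: [546.8, -2.6, 108.5]
tcp_rot: [180.0, -0.0, 96.4]
ft_force: [2.5, 2.4, -3.9]
finger_gap: 9.2
grip_force: 44.4
```

```bash
python3 s.py
```

```text
{'time': 38.22, 'tool_pos': [546.78, -2.64, 108.48], 'tcp_rot': [179.95, -0.02, 96.42], 'ft_force': [2.52, 2.45, -3.87], 'wrist_torque': [0.58, -0.44, 0.23], 'finger_gap': 9.16, 'grip_force': 44.37}
tz [0.181 0.182 0.198 0.241 0.238] 0.208 mean [ 0.71 -0.46  0.21  2.83  3.9  -4.11]
```

Emit:
apply_moves(angular=[[0,0,0],[0,0,0],[0,0,0],[0,0,0.878],[0,0,0.878],[0,0,0.878],[0,0,0.878],[0,0,0.878],[0,0,0.878],[0,0,0.878],[0,0,0.878],[0,0,0],[0,0,0],[0,0,0],[0,0,0],[0,0,0],[0,0,0],[0,0,0],[0,0,-0.7],[0,0,0]], travel=[[0,0,0],[0,0,0.3],[0,0,0.7],[0.357,0.361,0],[0.357,0.361,0],[0.357,0.361,0],[0.357,0.361,0],[0.357,0.361,0],[0.357,0.361,0],[0.357,0.361,0],[0.357,0.361,0],[0,0,0],[0,0,-0.5],[0,0,-0.48],[0,0,0],[0,0,0],[0,0,0],[0,0,0],[0,0,0],[0,0,0]], jaw=[0.5,0.5,0.5,0.5,0.5,0.5,0.5,0.5,0.5,0.5,0.5,0.5,0.5,0.5,0.05,0.05,0.05,0.05,0.05,0.05])

```text
time: 40.98
tool_pos: [660.4, 113.4, 108.2]
tcp_rot: [180.0, -0.1, 146.9]
ft_force: [4.0, 5.4, -11.0]
finger_gap: 9.0
grip_force: 44.2
```

```bash
python3 s.py
```

```text
{'time': 40.98, 'tool_pos': [660.37, 113.41, 108.21], 'tcp_rot': [179.97, -0.06, 146.91], 'ft_force': [3.99, 5.45, -11.02], 'wrist_torque': [0.87, -0.49, 0.19], 'finger_gap': 9.05, 'grip_force': 44.17}
tz [0.206 0.255 0.187 0.133 0.175] 0.191 mean [  0.84  -0.51   0.19   3.31   5.11 -10.56]
```

Emit:
apply_moves(angular=[[0,0,0],[0,0,0],[0,0,0],[0,0,-0.907],[0,0,-0.907],[0,0,-0.907],[0,0,-0.907],[0,0,-0.907],[0,0,-0.907],[0,0,-0.907],[0,0,0],[0,0,0],[0,0,0],[0,0,0],[0,0,0],[0,0,0],[0,0,0],[0,0,-0.7],[0,0,0]], travel=[[0,0,0],[0,0,0.3],[0,0,0.7],[0.005,-0.4075,0],[0.005,-0.4075,0],[0.005,-0.4075,0],[0.005,-0.4075,0],[0.005,-0.4075,0],[0.005,-0.4075,0],[0.005,-0.4075,0],[0,0,0],[0,0,-0.52],[0,0,-0.5],[0,0,0],[0,0,0],[0,0,0],[0,0,0],[0,0,0],[0,0,0]], jaw=[0.5,0.5,0.5,0.5,0.5,0.5,0.5,0.5,0.5,0.5,0.5,0.5,0.5,0.05,0.05,0.05,0.05,0.05,0.05])

```text
time: 43.6
tool_pos: [662.6, -0.9, 107.3]
tcp_rot: [179.9, -0.0, 90.5]
ft_force: [7.7, 1.8, -13.4]
finger_gap: 9.4
grip_force: 44.7
```

```bash
python3 s.py
```

```text
{'time': 43.6, 'tool_pos': [662.63, -0.9, 107.3], 'tcp_rot': [179.94, -0.04, 90.54], 'ft_force': [7.71, 1.85, -13.38], 'wrist_torque': [0.23, -1.28, 0.15], 'finger_gap': 9.43, 'grip_force': 44.72}
tz [0.143 0.194 0.175 0.127 0.149] 0.158 mean [  0.27  -1.24   0.16   7.61   1.68 -12.51]
```

Emit:
apply_moves(angular=[[0,0,-0.3],[0,0,0],[0,0,0],[0,0,0],[0,0,0],[0,0,0],[0,0,0],[0,0,0]], travel=[[0,0,0],[0,0,0],[0,0,0],[0,0,0.3],[0,0,0.7],[0,0,1],[0,0,1],[0,0,0]], jaw=[0.05,0.05,0.5,0.5,0.5,0.5,0.5,0.5])

```text
time: 44.85
tool_pos: [664.9, -1.8, 235.6]
tcp_rot: [179.4, 0.0, 88.2]
ft_force: [0.2, -0.3, 0.0]
finger_gap: 42.7
grip_force: 0.0
```

```bash
python3 s.py
python3 - <<'E'
from h import *
d=r.snapshot("scene");cv2.imwrite("pics/s3.png",cv2.resize(d["color"][150:280,120:370,::-1],None,fx=3,fy=3,interpolation=cv2.INTER_CUBIC))
E
```

```text
{'time': 44.85, 'tool_pos': [664.88, -1.8, 235.64], 'tcp_rot': [179.4, 0.03, 88.18], 'ft_force': [0.15, -0.31, 0.02], 'wrist_torque': [0.05, -0.01, -0.05], 'finger_gap': 42.71, 'grip_force': 0.0}
tz [-0.002 -0.013  0.01   0.008 -0.002] 0.0 mean [-0.04 -0.    0.   -0.15 -0.14 -0.02]
```

View pics/s3.png

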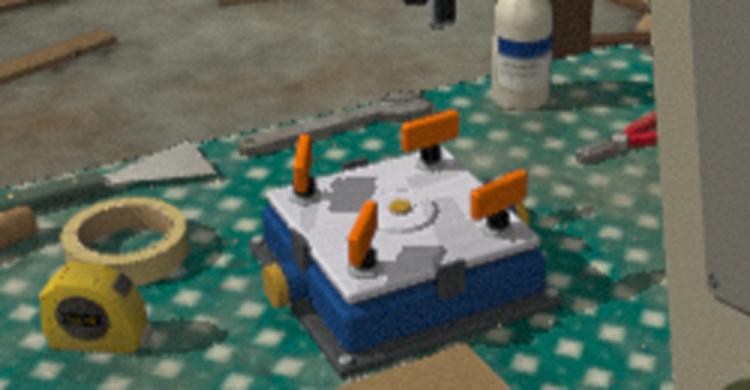

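The cover sits flat on the housing (crop ~(400,230)), the gripper is clear of everything, and the tape measure at (90,310) and the pliers are undisturbed. Handing in.

```bash
python3 -c "
from bench import r
print(r.hand_in())"
```

```text
the job is handed in; nothing more can be done
None
```

I tightened all four knobs in diagonal order to about 0.16–0.2 N m, near the 0.18 aim; the cover looks flat, the tape measure and pliers look undisturbed (the arm never went near the screwdriver), and the job was handed in at about 45 s with no verdict returned.

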